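# Collect labelled boxes from the labeller's catch tray into the tote

### The arm

A 6-joint arm with a two-finger parallel gripper is mounted at the origin on a cart in front of the work surface, level with it; the furniture and walls round the work are solid. World frame = base frame: x ahead of the robot, y to its left, z up, the work surface at z = 0. Lengths are in mm, angles in rad, forces in N, time in s.
With the tool pointing down it reaches from about 350 to 975 mm from the base axis. Payload 7.1 kg.
Tool frame: the origin (TCP) lies at the very end of the fingers, on their centre line; the grasp point (between the pads) lies 19 mm behind it; x points along the fingers, z is the direction in which the jaws open and shut, and the axes are right-handed (so a half turn about x gives the same grasp; the last joint's range is limited). The gripper opens to 88 mm and grips with 3 to 60 N. Pads are 20 mm wide; open, the fingers measure 115 mm over their backs; the gripper's body (75 mm by 178 mm) begins 61 mm behind the grasp point.
Start: joints at [-1.265, 0.423, 1.63, -0, 1.089, -0.019], TCP at [199.467, -592.299, 222.675] pointing down, gripper open.
Joint ranges: [-3, 3], [-0.9, 2.11], [0.09, 2.58], [-1.31, 4.45], [0.11, 2.69], [-2.54, 2.54]. Speed limits (rad/s): [2.39, 2.39, 3.01, 3.14, 3.14, 3.14].

### API

Orientations are given as a unit quaternion [x, y, z, w].
In Python, from cell import observe, capture, finish_job gives the robot as it stands.
- The arm moves only by the tool apply_moves, never from a script. Its argument "targets" is a list of rows, each an object of numbers: "tx", "ty", "tz": the shift along the tool's x, y, z scaled (see below); "wx", "wy", "wz": the turn, a rotation vector about the tool's x, y, z scaled (see below); "gripper": the finger opening in mm, from 0 to 87.8. In form: [{"tx": .., "ty": .., "tz": .., "wx": .., "wy": .., "wz": .., "gripper": ..}, ...]. A call has 1 to 20 rows; each row is the pose to reach, as a shift and turn from the pose measured when the call began, along the tool's axes at that moment, turning the shorter way round; what a row does not reach only later rows make up. The controller multiplies each number of a shift by 0.12 m and each number of a turn by pi rad. A row lasts 1/8 s, in which the tool goes at most 62.5 mm and 10.7 degrees, less where a joint would pass 70% of its speed; a pose out of reach is approached as far as the arm can. A call with a number of a shift or a turn outside -1 to 1 is refused whole. A call with a gripper value outside its range is refused whole. The fingers move at their own pace and stop on an object; "squeeze" is the grip in N (left out, the last holds). Time passes only in rows, so rows that repeat a pose let the fingers close. It gives the time, the measured TCP pose, the force and the opening at its end, in the units of the state.
- observe(): the state, without advancing time (a new reading comes with each control period).
- capture(name): name is "scene" or "side" or "wrist"; returns a dict with "image" (400x640x3 uint8, red, green, blue), "z_map" (400x640 float32, mm along the optical axis (not along the pixel's ray), 0 where there is no reading), "mtx" (3x3 intrinsics, pixels), "xyz" and "attitude" of the camera in the world. Camera axes: x right, y up, looking along -z (the intrinsics and any distortion apply to the point x, -y, -z); pixel columns grow to the right and rows downward; lengths in mm; the calibration is good to about 2 mm. A picture is of the moment at which its call begins.
- finish_job(): hands the job in, once; it reports no verdict.
The state is a dict: "time_s": time; "q": joint angles; "dq": joint speeds; "tau": joint torques, N m; "tcp_pos": TCP position; "tcp_rot": TCP orientation; "ft_force": force on the tool from outside, world axes, zero at the start; "wrist_torque": the same for the moment, N m; "grip_width": finger opening in mm.
Only numpy, scipy, OpenCV 4.12 (cv2) and the standard library are available. Lean on these libraries where they do the work, as an engineer would, in place of code of your own. Each camera call takes 0.05 s, during which the arm holds its last target.

### The job

The labeller has left three finished yellow coverslip boxes at the back of its catch tray, under the clear guard. Tip the tray forward (its blue tab can be pressed down) until all three slide out into a row along the front fence and let it come back up level, then put the three boxes lid up, flat on the floor of the grey tote beside the box already there. Never turn a box over, and leave the box in the tote, and the tally counter and small brown bottle that stand between labeller and tote, where they are.

Things in the scene. Friction and masses are not known exactly. Their poses are not given: they have to be found in the camera images.
- labeller: White bench-top labeller, 304 mm wide (y), fixed. Origin on the worktop; -x faces the operator, y along the fence. Tower at x 105 to 230 mm, 262 mm high, label reel above it to 355 mm; side cheeks at y +-149 mm, x 12 to 112 mm, 158 mm high; clear guard sheet over x 17 to 107 mm, 153 to 158 mm above the worktop. Open above in front of x = 12 mm.
- tray (a joint): Catch tray hinged across the machine. 0 = level (stop), 0.34 rad = fully tipped to the operator (stop). A damped spring holds it level: pressing the tab fully down takes 5 to 10 N; released, it rises by itself in a second or two. Inside width 270 mm (y), side walls 10 mm, floor 90 mm above the worktop when level. The boxes begin to slide at about 0.16 to 0.23 rad and then need about a second to reach the fence.
- tray_tab (a point): Centre of the top face of the blue ribbed press tab, 36 mm (x) by 62 mm (y), in front of the middle of the fence; axes as the tray (-x to the operator). 140 mm in front of the hinge line, 90 mm above the worktop when level; goes down 47 mm when the tray is fully tipped.
- tray_row (a point): Point on the tray floor at mid width on the centre line of a row of boxes touching the front fence: the row runs along this point's y, the fence's inner face is 16 mm to its -x, x points to the back. Fence 10 mm high above the tray floor, 4 mm thick. A box is in the row when its centre is within 9 mm in x.
- box_a_mid (a point): Loose small square plastic box, yellow lid on a pale body, 32 x 32 mm and 17 mm high, 0.03 kg or so. Point at its centre, 8.5 mm above its underside; x, y along its sides, z up. Starts at the back of the tray, 105 to 135 mm behind the row line, up to 0.25 rad askew; neighbours 64 to 96 mm apart along y.
- box_b_mid (a point): Loose small square plastic box, yellow lid on a pale body, 32 x 32 mm and 17 mm high, 0.03 kg or so. Point at its centre, 8.5 mm above its underside; x, y along its sides, z up. Starts at the back of the tray, 105 to 135 mm behind the row line, up to 0.25 rad askew; neighbours 64 to 96 mm apart along y.
- box_c_mid (a point): Loose small square plastic box, yellow lid on a pale body, 32 x 32 mm and 17 mm high, 0.03 kg or so. Point at its centre, 8.5 mm above its underside; x, y along its sides, z up. Starts at the back of the tray, 105 to 135 mm behind the row line, up to 0.25 rad askew; neighbours 64 to 96 mm apart along y.
- box_a: The same box; origin at the centre of its underside.
- box_b: The same box; origin at the centre of its underside.
- box_c: The same box; origin at the centre of its underside.
- tote_floor (a point): Centre of the inner floor of a fixed open grey plastic tote, 5 mm above the worktop. Inside 160 mm (x) by 240 mm (y); wall 5 mm, rim 180 by 260 mm, 52 mm above the worktop. Axes: those of the tote.
- packed_mid (a point): Loose small square plastic box, yellow lid on a pale body, 32 x 32 mm and 17 mm high, 0.03 kg or so. Point at its centre, 8.5 mm above its underside; x, y along its sides, z up. Already lies in the tote, in its back (+x) part.
- packed: The box already in the tote; origin at the centre of its underside.
- counter: Loose white round tally counter, 45 x 61 x 27 mm, on the worktop between labeller and tote; bystander. Origin at the centre of its underside.
- oil_bottle: Loose standing brown oil bottle with black cap, 26 mm across, 60 mm tall, on the worktop between labeller and tote; bystander. Origin at the centre of its underside.

How it is judged (in metres and radians):
On the way, in this order (a step that is already met when the one before it is completed fails the run):
1. the tray is tipped (0.2 rad or more) (value of joint tray above 0.2 rad), for 0.1 s.
2. the tray is back level (under 0.04 rad) with all three boxes flat in a row along the front fence (within 9 mm) (x of box_a_mid in the frame of tray_row between -0.009 and 0.009 m and angle between each of box_a_mid, box_b_mid, box_c_mid's own z axis and vertical below 0.15 rad and z of box_a_mid in the frame of tray_row between 0.004 and 0.013 m and x of box_b_mid in the frame of tray_row between -0.009 and 0.009 m and z of box_b_mid in the frame of tray_row between 0.004 and 0.013 m and x of box_c_mid in the frame of tray_row between -0.009 and 0.009 m and z of box_c_mid in the frame of tray_row between 0.004 and 0.013 m and value of joint tray below 0.04 rad), for 0.2 s.
At the end, for the whole second after the job is handed in: All three boxes and the one already there lie lid up and flat (within 0.15 rad), at rest, on the tote's floor inside its walls; the tray is level (under 0.04 rad) (angle between each of box_a_mid, box_b_mid, box_c_mid, packed_mid's own z axis and vertical below 0.15 rad and z of box_a_mid in the frame of tote_floor between 0.004 and 0.013 m and linear speed of each of box_a, box_b, box_c, packed below 0.02 m/s and x of box_a_mid in the frame of tote_floor between -0.08 and 0.08 m and y of box_a_mid in the frame of tote_floor between -0.12 and 0.12 m and z of box_b_mid in the frame of tote_floor between 0.004 and 0.013 m and x of box_b_mid in the frame of tote_floor between -0.08 and 0.08 m and y of box_b_mid in the frame of tote_floor between -0.12 and 0.12 m and z of box_c_mid in the frame of tote_floor between 0.004 and 0.013 m and x of box_c_mid in the frame of tote_floor between -0.08 and 0.08 m and y of box_c_mid in the frame of tote_floor between -0.12 and 0.12 m and z of packed_mid in the frame of tote_floor between 0.004 and 0.013 m and x of packed_mid in the frame of tote_floor between -0.08 and 0.08 m and y of packed_mid in the frame of tote_floor between -0.12 and 0.12 m and value of joint tray below 0.04 rad); the robot touches nothing.
It fails at once if a box is turned over (tilts more than 1.2 rad) (angle between any of box_a_mid, box_b_mid, box_c_mid, packed_mid's own z axis and vertical above 1.2 rad).
It fails at once if the box already in the tote is moved more than 25 mm (distance of packed_mid from where it was at the start of the episode above 0.025 m).
It fails at once if the tally counter or the brown bottle is moved more than 20 mm (distance of any of counter, oil_bottle from where it was at the start of the episode above 0.02 m).
It also fails if it takes over 72 s, if anything falls off the work surface, if the arm or the gripper's body presses on something with over 40 N, if the wrist force passes 120 N, or if a joint passes its speed limit or range.

## Working session

There is one attempt and no reset: what is moved stays moved. The work goes in short steps, Python scripts to look and compute and a tool call to move; the robot and the scene stay as the last step left them, time stands still between calls to the robot, and variables do not carry over. Pictures are saved under pics/ and viewed, and the job is handed in when it is done.

Besides the shell and the picture viewer there is one more tool, called after ">>>" in YAML: its name, and indented under it one key for each argument. apply_moves: Moves the arm, as the interface text tells. Shifts and turns lie within -1 to 1; 1 stands for 0.12 m of shift or pi rad of turn. Its arguments: {"type":"object","properties":{"targets":{"type":"array"},"squeeze":{"type":"number"}},"required":["targets"]}

```bash
ls; mkdir -p pics; python3 - <<'E'
from cell import observe, capture
import cv2,pickle
print(observe())
for n in ["scene","side","wrist"]:
    d=capture(n); cv2.imwrite(f"pics/{n}0.png",d["image"][:,:,::-1]); pickle.dump(d,open(f"{n}0.pkl","wb"))
    print(n,d["mtx"],d["xyz"],d["attitude"],[k for k in d])
E
```

```text
pics
{'time_s': 0.0, 'q': array([-1.26499425e+00,  4.23816454e-01,  1.63067783e+00, -1.02682841e-05,
        1.08862468e+00, -1.89965552e-02]), 'dq': array([ 1.07287678e-03, -1.21832528e-05,  5.58074282e-04,  8.09390409e-04,
        8.63306275e-04, -1.64290508e-04]), 'tau': array([-3.03861365e-03, -5.44634163e+01, -2.73666662e+01,  6.41065557e-02,
        2.27518467e-02, -9.29657153e-05]), 'tcp_pos': array([ 199.30452382, -591.78191732,  221.92171756]), 'tcp_rot': array([ 0.41289695,  0.57469924, -0.41225584,  0.573831  ]), 'ft_force': array([ 0.4023546 , -0.12881686,  0.48714073]), 'wrist_torque': array([-0.02231689, -0.00041119, -0.00350924]), 'grip_width': 87.8425222069442}
scene [[519.73713038   0.         314.4792515 ]
 [  0.         519.73713038 203.13732641]
 [  0.           0.           1.        ]] [-353.1688383  -411.0933728   783.08699809] [ 0.39622299 -0.24091185 -0.47207222  0.74974438] ['image', 'z_map', 'mtx', 'xyz', 'attitude']
side [[460.91078825   0.         319.43839967]
 [  0.         460.91078825 202.46117919]
 [  0.           0.           1.        ]] [-271.97577357  631.98414893  585.25674844] [-0.24132804  0.47066798  0.75692518 -0.38379253] ['image', 'z_map', 'mtx', 'xyz', 'attitude']
wrist [[342.03108244   0.         316.66604468]
 [  0.         342.03108244 200.682342  ]
 [  0.           0.           1.        ]] [ 260.9566274  -571.27280519  384.47142129] [-0.09964947  0.07150514 -0.57925494  0.80586643] ['image', 'z_map', 'mtx', 'xyz', 'attitude']
```

View pics/scene0.png

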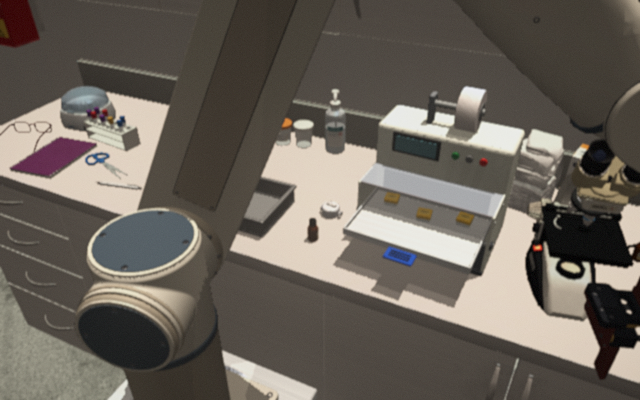

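View pics/side0.png

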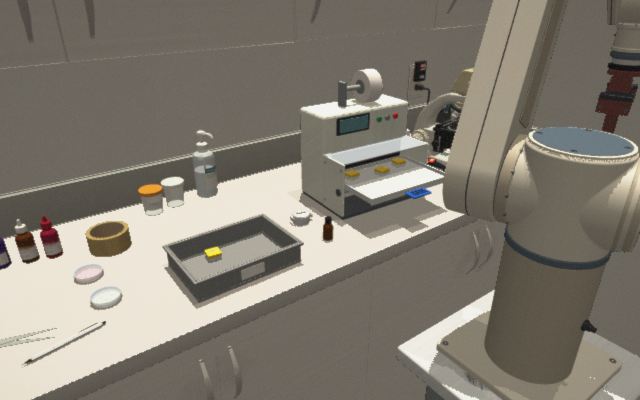

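View pics/wrist0.png

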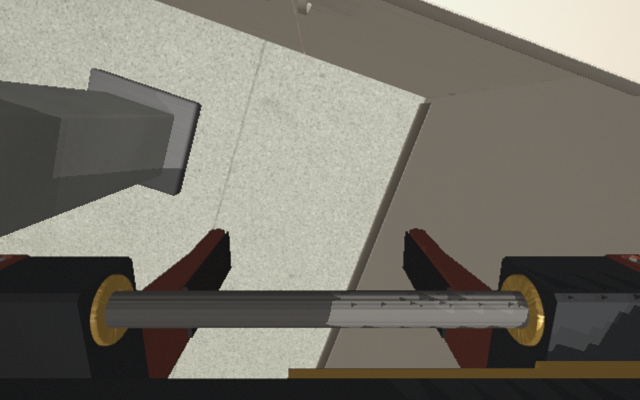

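The scene view shows the blue tab at about (400,257), the boxes at (392,199), (424,214) and (466,218), and the bottle at (313,230). The side view shows the tote centred near (234,255), the packed box at (213,253), the counter at (301,216), the bottle at (328,230) and the tab at (419,192).

```bash
cat > h.py <<'E'
import numpy as np,cv2,pickle
from scipy.spatial.transform import Rotation as R
def rays(d,uv):
    uv=np.atleast_2d(np.float64(uv)); K=d["mtx"]
    c=np.c_[(uv[:,0]-K[0,2])/K[0,0],-(uv[:,1]-K[1,2])/K[1,1],-np.ones(len(uv))]
    return c@R.from_quat(d["attitude"]).as_matrix().T
def onplane(d,uv,z):
    r=rays(d,uv); o=np.asarray(d["xyz"]); return o+r*((z-o[2])/r[:,2])[:,None]
def cloud(d):
    v,u=np.mgrid[:400,:640]; r=rays(d,np.c_[u.ravel(),v.ravel()])
    return (np.asarray(d["xyz"])+r*d["z_map"].reshape(-1,1)).reshape(400,640,3)
def tri(d1,p1,d2,p2):
    r1=rays(d1,p1)[0];r2=rays(d2,p2)[0];o1=np.asarray(d1["xyz"]);o2=np.asarray(d2["xyz"])
    s=np.linalg.lstsq(np.c_[r1,-r2],o2-o1,rcond=None)[0]
    a=o1+s[0]*r1;b=o2+s[1]*r2; return (a+b)/2,np.linalg.norm(a-b)
def blobs(m,mn=15):
    n,l,s,c=cv2.connectedComponentsWithStats(m.astype(np.uint8)); return [(l==i,s[i],c[i]) for i in range(1,n) if s[i,4]>=mn]
def hsv(d): return cv2.cvtColor(d["image"],cv2.COLOR_RGB2HSV)
E
python3 - <<'E'
from h import *
np.set_printoptions(precision=1,suppress=True)
D={n:pickle.load(open(n+"0.pkl","rb")) for n in ["scene","side"]}
for n,d in D.items():
    H=hsv(d);C=cloud(d)
    for nm,m in [("blue",(abs(H[...,0].astype(int)-113)<10)&(H[...,1]>170)&(H[...,2]>80)),("yel",(abs(H[...,0].astype(int)-25)<7)&(H[...,1]>120)&(H[...,2]>90))]:
        for b,s,c in blobs(m):
            p=C[b]; q=cv2.minAreaRect(np.argwhere(b)[:,::-1].astype(np.float32))
            print(n,nm,s,c,"depth med",np.median(p,0),"mean",p.mean(0))
    # height map blobs
    P=C.reshape(-1,3)
    for nm,(zl,zh) in dict(rim=(48,56),tray=(85,110)).items():
        m=(C[...,2]>zl)&(C[...,2]<zh)&(C[...,0]>250)&(d["z_map"]>0)
        for b,s,c in blobs(m,150): 
            p=C[b]; r=cv2.minAreaRect(p[:,:2].astype(np.float32)); print(n,nm,s,c,r,np.median(p[:,2]))
E
```

```text
scene blue [384 248  31  17 116] [400.8 257.9] depth med [ 437.6 -214.5   88.6] mean [ 441.5 -208.5   88.6]
scene yel [385 193  15  10 109] [391.8 197.2] depth med [ 618.1 -126.4  104.9] mean [ 610.4 -129.4  110.9]
scene yel [417 208  15  11 127] [423.9 212.9] depth med [ 590.3 -211.9  104.8] mean [ 590.3 -211.7  104.8]
scene yel [457 212  17  12 138] [464.8 217.3] depth med [ 611.  -296.6  104.8] mean [ 612.4 -297.   104.6]
scene rim [244 177  53  47 295] [272.5 200.6] ((556.9823608398438, 188.35801696777344), (186.15525817871094, 104.3847885131836), 2.6964199542999268) 49.724401249693415
scene rim [534 256  52  39 349] [555.7 281. ] ((554.1551513671875, -491.0773010253906), (123.13394165039062, 56.540470123291016), 59.29610061645508) 52.18888117834683
scene tray [   0   45  178   40 1272] [99.6 65.5] ((1011.4606323242188, 1278.976806640625), (952.978515625, 40.10698699951172), 89.59847259521484) 99.75073318022248
scene tray [ 61  89  46  20 466] [ 83.8 100.4] ((749.9622802734375, 984.2864379882812), (96.12535095214844, 142.69883728027344), 47.59497833251953) 98.96685831625956
scene
[... 1604 characters left out ...]
25215149) 52.09878985516036
side rim [ 162  213  142   72 1017] [228.3 249.4] ((556.91162109375, 269.2779541015625), (184.5771942138672, 261.7137451171875), 0.34553271532058716) 49.85291952676971
side tray [208 130  93  28 836] [255.4 143.2] ((1011.0715942382812, -53.07911682128906), (341.6835021972656, 34.82681655883789), 89.93817138671875) 101.44632739394427
side tray [   0  151  216   56 2387] [101.4 178.1] ((1007.7243041992188, 396.6474609375), (539.5016479492188, 113.74044799804688), 80.5450210571289) 100.601038564372
side tray [ 301  150  144   55 3931] [384.7 176.5] ((604.3502807617188, -208.94239807128906), (307.3438415527344, 351.58392333984375), 87.18946838378906) 89.23855077157185
```

```bash
python3 - <<'E'
import cv2
a=cv2.imread("pics/scene0.png")[60:280,220:540];cv2.imwrite("pics/scene0c.png",cv2.resize(a,None,fx=2.5,fy=2.5,interpolation=2))
a=cv2.imread("pics/side0.png")[120:300,150:470];cv2.imwrite("pics/side0c.png",cv2.resize(a,None,fx=2.5,fy=2.5,interpolation=2))
E
```

```text
(no output)
```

View pics/scene0c.png

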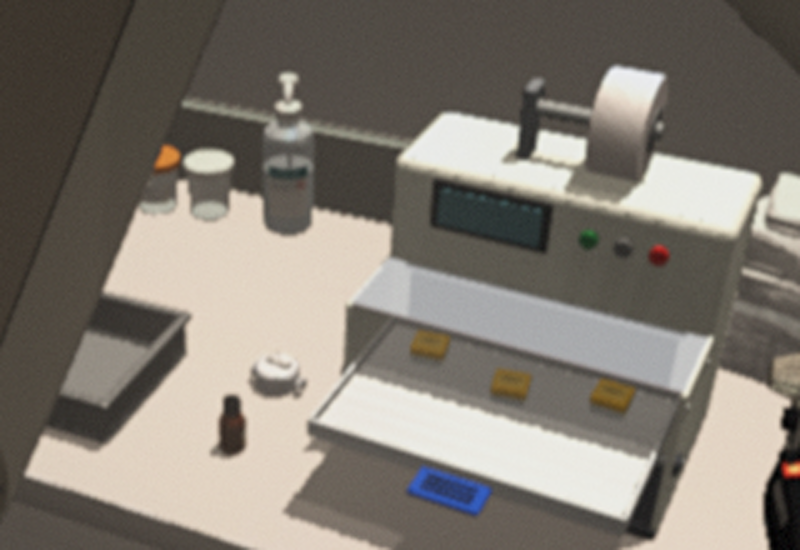

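View pics/side0c.png

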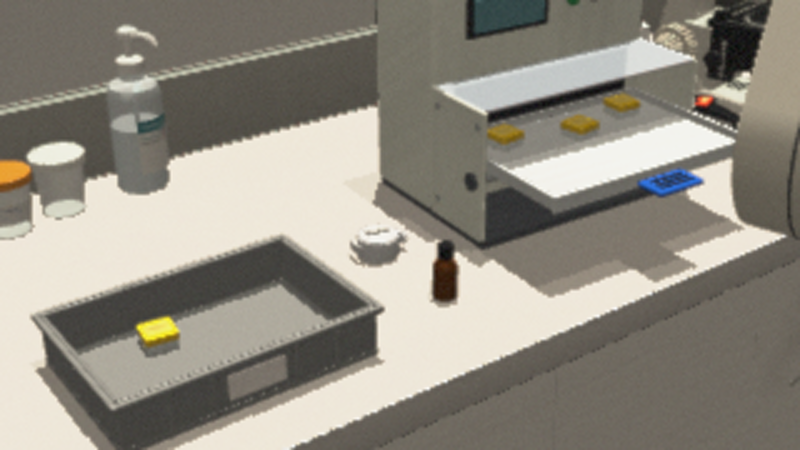

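```bash
python3 - <<'E'
from h import *
from cell import observe
np.set_printoptions(precision=1,suppress=True)
D={n:pickle.load(open(n+"0.pkl","rb")) for n in ["scene","side"]}
s,e=D["scene"],D["side"]
print(R.from_quat(observe()["tcp_rot"]).as_matrix())
print("front corners",onplane(s,[[344.8,232],[472.8,266]],100), onplane(e,[[371.2,202.8]],100))
for n,d in D.items():
    H=hsv(d)
    m=(abs(H[...,0].astype(int)-113)<12)&(H[...,1]>130)&(H[...,2]>50)
    for b,st,c in blobs(m,50):
        P=onplane(d,np.argwhere(b)[:,::-1],90); print(n,"tab",P.mean(0),cv2.minAreaRect(P[:,:2].astype(np.float32)))
    m=(abs(H[...,0].astype(int)-25)<7)&(H[...,1]>120)&(H[...,2]>90)
    for b,st,c in blobs(m,50):
        for z in (106,21): 
            P=onplane(d,np.argwhere(b)[:,::-1],z);print(n,"yel",z,P.mean(0),cv2.minAreaRect(P[:,:2].astype(np.float32)))
    C=cloud(d);z=C[...,2]
    m=(z>105)&(C[...,0]>350)&(C[...,0]<620)&(C[...,1]<-330)&(C[...,1]>-700)
    p=C[m];print("micro",len(p),p.min(0) if len(p) else 0, np.percentile(p,1,axis=0) if len(p) else 0)
    # side wall/fence tops z 97..103
    m=(z>95)&(z<104)&(C[...,0]>400)&(C[...,0]<700)&(C[...,1]<0)&(C[...,1]>-400)
    p=C[m]
    for lo in range(440,640,20):
        q=p[(p[:,0]>=lo)&(p[:,0]<lo+20)]
        if len(q):print(n,lo,len(q),q[:,1].min(),q[:,1].max())
    # guard sheet / worktop bystanders
    m=(z>150)&(z<163)&(C[...,0]>500)&(C[...,0]<800)&(C[...,1]<0)&(C[...,1]>-400);p=C[m]
    print("guard",len(p),p.min(0),p.max(0))
    m=(z>8)&(C[...,0]>380)&(C[...,0]<700)&(C[...,1]<130)&(C[...,1]>-45)
    for b,st,c in blobs(m,20): print(n,"by",st,C[b].min(0),C[b].max(0),np.median(C[b],0))
E
```

```text
[[-0.   0.9  0.3]
 [ 0.   0.3 -0.9]
 [-1.   0.  -0. ]]
front corners [[ 458.4  -77.6  100. ]
 [ 464.9 -346.3  100. ]] [[453.5 -47.  100. ]]
scene tab [ 445.1 -204.7   90. ] ((445.6623229980469, -204.08616638183594), (60.36368179321289, 36.002471923828125), 86.9298324584961)
scene yel 106 [ 617.5 -127.3  106. ] ((616.693603515625, -127.01937103271484), (36.66014099121094, 29.509408950805664), 8.24220085144043)
scene yel 21 [739.3 -91.7  21. ] ((738.4479370117188, -91.35733032226562), (41.26238250732422, 33.21396255493164), 8.242210388183594)
scene yel 106 [ 588.6 -212.   106. ] ((588.2926635742188, -211.9201202392578), (35.99422836303711, 29.945514678955078), 6.320713996887207)
scene yel 21 [ 706.8 -187.    21. ] ((706.4817504882812, -186.91632080078125), (40.51287841796875, 33.70481491088867), 6.320794105529785)
scene yel 106 [ 610.3 -297.2  106. ] ((610.8442993164062, -297.2733154296875), (30.829524993896484, 36.269287109375), 88.07587432861328)
scene yel 21 [ 731.3 -282.9   21. ] ((731.8643798828125, -282.9845886230469), (34.6998291015625, 40.82246398925781), 88.07581329345703)
mic
[... 2573 characters left out ...]
3.71298696997144
side 500 15 -345.8102244259595 -64.40133907309053
side 520 20 -344.6859846301894 -64.71535509224748
side 540 20 -358.5370930692652 -67.99797466984717
side 560 58 -359.4591465221398 -55.64594155073928
side 580 84 -360.36317160588624 -55.03919716779069
side 600 102 -361.69853267329404 -57.420706779171155
side 620 61 -362.31607682448816 -57.39116562931679
guard 1618 [ 559.3 -362.9  150.1] [780.9 -56.  163. ]
side by [ 252    0   70   46 2845] [620.9 -45.  451.9] [661.3 130.  541.7] [653.3  49.6 497.6]
side by [290 210  23  13 208] [609.1   5.    8.1] [653.3  65.6  26.9] [625.   41.9  21. ]
side by [323 216  10  22 181] [506.9  21.3   8.6] [529.4  46.1  59.4] [514.2  36.7  33. ]
```

Tab is at about (445,-203,90), the tray yaw about -0.045 rad, the tote centre about (557,269) with yaw near 0, the packed box about (597,303). The bottle is at (514,31) and the counter at (625,36).

```bash
cat > go.py <<'E'
# usage: go.py x y z az  -> shift/turn numbers from the present pose (tool down, jaw azimuth az)
import sys
from h import *
from cell import observe
def tgt(x,y,z,az):
    zz=np.array([np.cos(az),np.sin(az),0]);xx=np.array([0,0,-1.]);return np.array([x,y,z]),np.c_[xx,np.cross(zz,xx),zz]
def rel(p,M,o=None):
    o=o or observe();R0=R.from_quat(o["tcp_rot"])
    t=R0.inv().apply(p-o["tcp_pos"])/120; w=(R0.inv()*R.from_matrix(M)).as_rotvec()/np.pi
    return t,w
if __name__=="__main__":
    o=observe()
    for a in sys.argv[1:]:
        v=[float(k) for k in a.split(",")]; t,w=rel(*tgt(*v),o); print(a,"t",np.round(t,3),"w",np.round(w,3))
    print(round(o["time_s"],2),np.round(o["tcp_pos"],1),np.round(o["q"],2),np.round(o["ft_force"],1),round(o["grip_width"],1))
E
python3 go.py 445,-203,150,-1.615 445,-203,220,-1.615 300,-450,222,-1.4
```

```text
445,-203,150,-1.615 t [ 0.603  2.974 -2.418] w [ 0.117 -0.     0.   ]
445,-203,220,-1.615 t [ 0.02   2.974 -2.419] w [ 0.117 -0.     0.   ]
300,-450,222,-1.4 t [ 0.002  1.172 -0.853] w [ 0.049 -0.     0.   ]
0.15 [ 199.4 -591.9  222.1] [-1.27  0.42  1.63  0.    1.09 -0.02] [-0.1  0.5  0.6] 88.0
```

>>> apply_moves:
  targets:
    - {"tx": 0, "ty": 0.33, "tz": -0.27, "wx": 0.02, "wy": 0, "wz": 0, "gripper": 0}
    - {"tx": 0, "ty": 0.66, "tz": -0.54, "wx": 0.04, "wy": 0, "wz": 0, "gripper": 0}
    - {"tx": 0, "ty": 0.99, "tz": -0.81, "wx": 0.06, "wy": 0, "wz": 0, "gripper": 0}
  squeeze: 15

```text
time_s: 0.52
tcp_pos: [281.4, -460.5, 221.9]
tcp_rot: [0.466, 0.533, -0.465, 0.532]
ft_force: [0.7, 0.5, -0.2]
grip_width: 61.7
```

```bash
python3 go.py 445,-203,150,-1.615
```

```text
445,-203,150,-1.615 t [ 0.602  1.637 -1.944] w [ 0.057 -0.     0.   ]
0.53 [ 281.4 -460.5  221.9] [-1.04  0.3   1.82  0.    1.02  0.39] [ 0.7  0.5 -0.2] 61.7
```

>>> apply_moves:
  targets:
    - {"tx": 0, "ty": 0.28, "tz": -0.33, "wx": 0.02, "wy": 0, "wz": 0, "gripper": 0}
    - {"tx": 0, "ty": 0.56, "tz": -0.66, "wx": 0.04, "wy": 0, "wz": 0, "gripper": 0}
    - {"tx": 0, "ty": 0.83, "tz": -0.99, "wx": 0.057, "wy": 0, "wz": 0, "gripper": 0}

```text
time_s: 0.9
tcp_pos: [364.9, -327.9, 222.1]
tcp_rot: [0.512, 0.488, -0.511, 0.487]
ft_force: [0.8, -0.8, -0.8]
grip_width: 30.9
```

```bash
python3 go.py 445,-203,150,-1.615 445,-203,100,-1.615
```

```text
445,-203,150,-1.615 t [ 0.602  0.618 -1.071] w [-0.001 -0.     0.   ]
445,-203,100,-1.615 t [ 1.019  0.618 -1.07 ] w [-0.001 -0.     0.   ]
0.9 [ 364.9 -327.9  222.1] [-0.76  0.23  1.92  0.    1.    0.86] [ 0.8 -0.8 -0.8] 30.9
```

>>> apply_moves:
  targets:
    - {"tx": 0.1, "ty": 0.3, "tz": -0.5, "wx": 0, "wy": 0, "wz": 0, "gripper": 0}
    - {"tx": 0.3, "ty": 0.618, "tz": -1.0, "wx": 0, "wy": 0, "wz": 0, "gripper": 0}
    - {"tx": 0.6, "ty": 0.618, "tz": -1.0, "wx": 0, "wy": 0, "wz": 0, "gripper": 0}
    - {"tx": 0.6, "ty": 0.618, "tz": -1.0, "wx": 0, "wy": 0, "wz": 0, "gripper": 0}

```text
time_s: 1.4
tcp_pos: [443.2, -209.3, 147.9]
tcp_rot: [-0.511, -0.491, 0.511, -0.486]
ft_force: [0.7, 0.1, -0.5]
grip_width: 0.6
```

```bash
python3 go.py 445,-203,95,-1.615 445,-203,49,-1.615; python3 - <<'E'
from cell import capture
import cv2
for n in ("scene","wrist"):
    d=capture(n); cv2.imwrite(f"pics/{n}1.png",d["image"][:,:,::-1])
E
```

```text
445,-203,95,-1.615 t [ 0.441  0.015 -0.051] w [-0.    -0.001  0.002]
445,-203,49,-1.615 t [ 0.824  0.018 -0.05 ] w [-0.    -0.001  0.002]
1.4 [ 443.2 -209.3  147.9] [-0.47  0.34  1.97  0.    0.83  1.15] [ 0.7  0.1 -0.5] 0.6
```

View pics/wrist1.png

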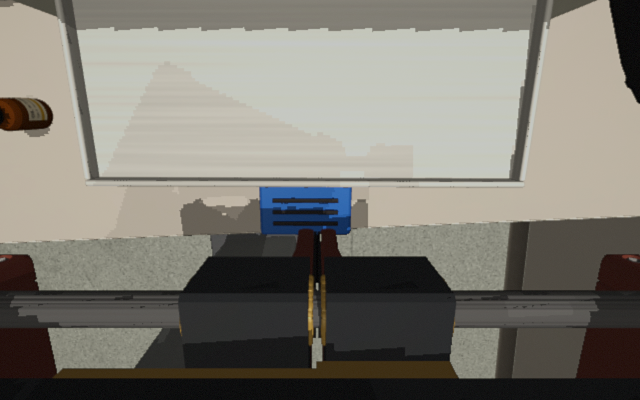

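View pics/scene1.png

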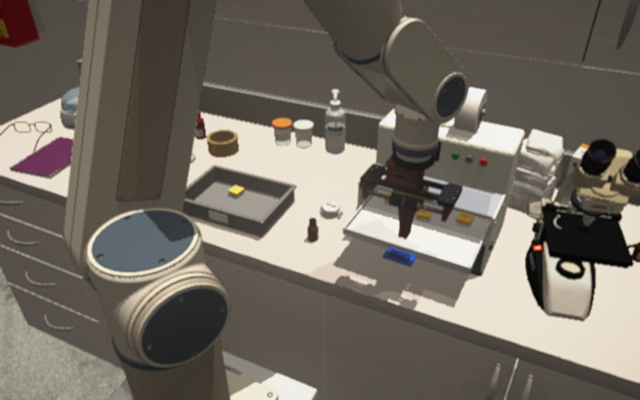

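The wrist view shows the tab at about (306,211), the fence at row 183, the tray walls at columns 90 and 520 and the fingertips just below the tab in the image. I'll locate the tab precisely from it.

```bash
python3 - <<'E'
from h import *
from cell import capture
np.set_printoptions(precision=1,suppress=True)
d=capture("wrist");H=hsv(d)
m=(abs(H[...,0].astype(int)-113)<12)&(H[...,1]>130)&(H[...,2]>50)
m=cv2.morphologyEx(m.astype(np.uint8),cv2.MORPH_CLOSE,np.ones((9,9)))
for b,st,c in blobs(m,200):
    P=onplane(d,np.argwhere(b)[:,::-1],90);print(st,P.mean(0),cv2.minAreaRect(P[:,:2].astype(np.float32)))
print(onplane(d,[[90,182],[522,182],[88,182],[524,184]],100))
E
```

```text
[ 259  188   90   47 3977] [ 447.6 -203.1   90. ] ((446.49774169921875, -203.64727783203125), (60.59052276611328, 32.384376525878906), 87.29292297363281)
[[ 475.1  -70.1  100. ]
 [ 462.1 -343.3  100. ]
 [ 475.1  -68.8  100. ]
 [ 460.7 -344.7  100. ]]
```

>>> apply_moves:
  targets:
    - {"tx": 0.2, "ty": 0.025, "tz": -0.05, "wx": 0, "wy": 0, "wz": 0, "gripper": 0}
    - {"tx": 0.42, "ty": 0.025, "tz": -0.05, "wx": 0, "wy": 0, "wz": 0, "gripper": 0}
    - {"tx": 0.52, "ty": 0.025, "tz": -0.05, "wx": 0, "wy": 0, "wz": 0, "gripper": 0}
    - {"tx": 0.61, "ty": 0.025, "tz": -0.05, "wx": 0, "wy": 0, "wz": 0, "gripper": 0}
    - {"tx": 0.69, "ty": 0.025, "tz": -0.05, "wx": 0, "wy": 0, "wz": 0, "gripper": 0}
    - {"tx": 0.76, "ty": 0.025, "tz": -0.05, "wx": 0, "wy": 0, "wz": 0, "gripper": 0}
    - {"tx": 0.82, "ty": 0.025, "tz": -0.05, "wx": 0, "wy": 0, "wz": 0, "gripper": 0}
    - {"tx": 0.82, "ty": 0.025, "tz": -0.05, "wx": 0, "wy": 0, "wz": 0, "gripper": 0}
    - {"tx": 0.82, "ty": 0.025, "tz": -0.05, "wx": 0, "wy": 0, "wz": 0, "gripper": 0}
    - {"tx": 0.82, "ty": 0.025, "tz": -0.05, "wx": 0, "wy": 0, "wz": 0, "gripper": 0}
    - {"tx": 0.82, "ty": 0.025, "tz": -0.05, "wx": 0, "wy": 0, "wz": 0, "gripper": 0}
    - {"tx": 0.82, "ty": 0.025, "tz": -0.05, "wx": 0, "wy": 0, "wz": 0, "gripper": 0}
    - {"tx": 0.82, "ty": 0.025, "tz": -0.05, "wx": 0, "wy": 0, "wz": 0, "gripper": 0}
    - {"tx": 0.82, "ty": 0.025, "tz": -0.05, "wx": 0, "wy": 0, "wz": 0, "gripper": 0}
    - {"tx": 0.82, "ty": 0.025, "tz": -0.05, "wx": 0, "wy": 0, "wz": 0, "gripper": 0}
    - {"tx": 0.82, "ty": 0.025, "tz": -0.05, "wx": 0, "wy": 0, "wz": 0, "gripper": 0}

```text
time_s: 3.55
tcp_pos: [448.1, -206.4, 52.7]
tcp_rot: [0.512, 0.488, -0.512, 0.488]
ft_force: [1.4, 0.1, 3.6]
grip_width: 0.4
```

```bash
python3 - <<'E'
from cell import capture
import cv2
for n in ("side","wrist"):
    d=capture(n); cv2.imwrite(f"pics/{n}2.png",d["image"][:,:,::-1])
E
python3 go.py 446,-203,49,-1.615
```

```text
446,-203,49,-1.615 t [ 0.031 -0.019 -0.027] w [-0.001 -0.    -0.   ]
3.65 [ 448.1 -206.4   52.7] [-0.46  0.51  2.01  0.    0.62  1.16] [0.6 0.1 3.2] 0.5
```

View pics/wrist2.png

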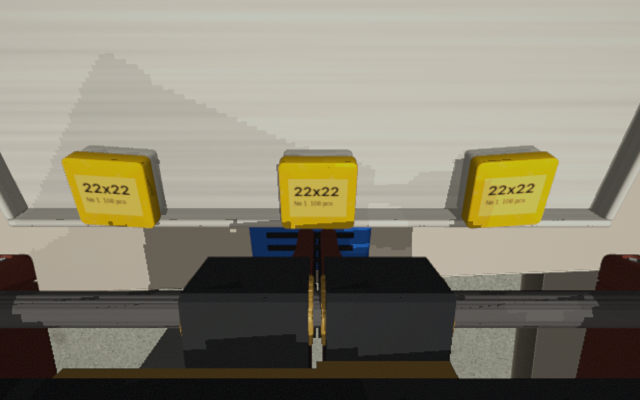

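View pics/side2.png

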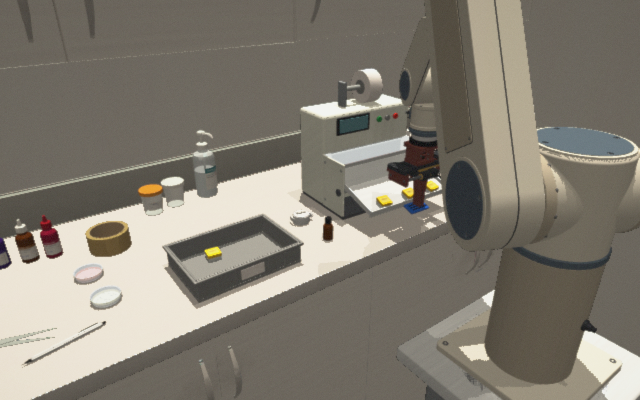

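The wrist view shows all three boxes lid up at the fence, at about (112,188), (318,190) and (508,187). I'll release the tab gently and rise.

>>> apply_moves:
  targets:
    - {"tx": 0.03, "ty": 0, "tz": 0, "wx": 0, "wy": 0, "wz": 0, "gripper": 0}
    - {"tx": 0.03, "ty": 0, "tz": 0, "wx": 0, "wy": 0, "wz": 0, "gripper": 0}
    - {"tx": -0.05, "ty": 0, "tz": 0, "wx": 0, "wy": 0, "wz": 0, "gripper": 0}
    - {"tx": -0.11, "ty": 0, "tz": 0, "wx": 0, "wy": 0, "wz": 0, "gripper": 0}
    - {"tx": -0.17, "ty": 0, "tz": 0, "wx": 0, "wy": 0, "wz": 0, "gripper": 0}
    - {"tx": -0.23, "ty": 0, "tz": 0, "wx": 0, "wy": 0, "wz": 0, "gripper": 0}
    - {"tx": -0.29, "ty": 0, "tz": 0, "wx": 0, "wy": 0, "wz": 0, "gripper": 0}
    - {"tx": -0.35, "ty": 0, "tz": 0, "wx": 0, "wy": 0, "wz": 0, "gripper": 0}
    - {"tx": -0.5, "ty": 0, "tz": 0, "wx": 0, "wy": 0, "wz": 0, "gripper": 0}
    - {"tx": -0.75, "ty": 0, "tz": 0, "wx": 0, "wy": 0, "wz": 0, "gripper": 52}
    - {"tx": -1.0, "ty": 0, "tz": 0, "wx": 0, "wy": 0, "wz": 0, "gripper": 52}
    - {"tx": -1.0, "ty": 0, "tz": 0, "wx": 0, "wy": 0, "wz": 0, "gripper": 52}
    - {"tx": -1.0, "ty": 0, "tz": 0, "wx": 0, "wy": 0, "wz": 0, "gripper": 52}
    - {"tx": -1.0, "ty": 0, "tz": 0, "wx": 0, "wy": 0, "wz": 0, "gripper": 52}

```text
time_s: 5.4
tcp_pos: [447.3, -206.2, 171.7]
tcp_rot: [0.512, 0.489, -0.512, 0.487]
ft_force: [-0.0, -0.7, -0.4]
grip_width: 47.1
```

```bash
cat > boxes.py <<'E'
import sys
from h import *
from cell import capture,observe
np.set_printoptions(precision=2,suppress=True)
z=float(sys.argv[1]); d=capture("wrist"); cv2.imwrite(f"pics/{sys.argv[2]}.png",d["image"][:,:,::-1]);H=hsv(d);C=cloud(d)
m=(abs(H[...,0].astype(int)-25)<7)&(H[...,1]>100)&(H[...,2]>80)
m=cv2.morphologyEx(m.astype(np.uint8),cv2.MORPH_CLOSE,np.ones((7,7)))
for b,st,c in blobs(m,250):
    zz=C[...,2][b]; zt=np.percentile(zz,80); top=b&(C[...,2]>z-4)
    p=C[top] if top.sum()>50 else C[b]
    r=cv2.minAreaRect(p[:,:2].astype(np.float32)); a=(r[2]+45)%90-45
    print(st,np.round(c),"z80",round(zt,1),"rect c",np.array(r[0]),"size",np.array(r[1]),"ang rad",round(np.radians(a),3))
print(observe()["time_s"])
E
python3 boxes.py 107 wrist3
```

```text
[ 161  134   54   47 2366] [188. 157.] z80 107.5 rect c [ 491.74 -158.1 ] size [ 33.82 106.82] ang rad 0.074
[ 294  134   48   48 2257] [318. 157.] z80 107.5 rect c [ 491.01 -209.28] size [31.79 43.14] ang rad -0.04
[ 412  134   54   48 2371] [438. 157.] z80 107.6 rect c [ 486.8  -257.14] size [101.71  34.06] ang rad -0.178
[192 276  24  69 744] [200. 308.] z80 272.9 rect c [ 490.91 -193.82] size [ 6.67 53.77] ang rad -0.521
[426 277  16  68 479] [435. 318.] z80 273.2 rect c [ 489.44 -224.1 ] size [53.65  6.74] ang rad 0.419
5.45
```

View pics/wrist3.png

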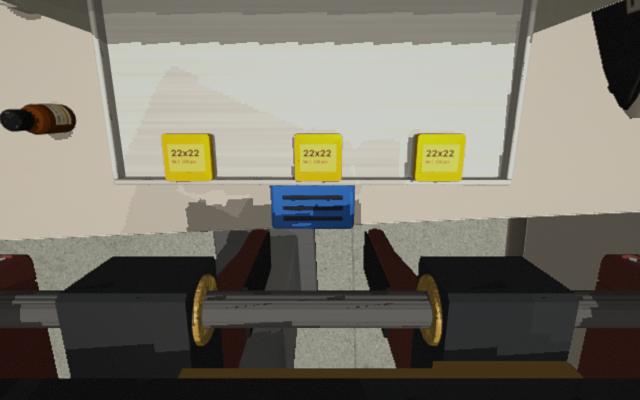

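The tray looks level and the boxes stand in a row at about (188,157), (318,157) and (438,157), lid up and square to the fence. The depth-edge outliers spoiled the rectangles, so I'll cast rays onto the lid plane instead.

```bash
python3 - <<'E'
s=open("boxes.py").read()
i=s.index("    zz=");j=s.index("print(observe")
s=s[:i]+'''    zm=np.median(C[...,2][b])
    if zm>z+40: continue
    P=onplane(d,np.argwhere(b)[:,::-1],z); r=cv2.minAreaRect(P[:,:2].astype(np.float32)); a=(r[2]+45)%90-45
    print(np.round(c),"zmed",round(zm,1),"mean",P.mean(0)[:2],"rect c",np.array(r[0]),"size",np.array(r[1]),"ang",round(np.radians(a),3))
'''+s[j:]
open("boxes.py","w").write(s)
E
python3 boxes.py 107 wrist4; python3 go.py 487,-290,150,-1.615
```

```text
[188. 157.] zmed 106.8 mean [ 489.35 -123.28] rect c [ 488.82 -123.32] size [33.62 31.19] ang -0.048
[318. 157.] zmed 107.0 mean [ 485.01 -209.19] rect c [ 484.66 -209.15] size [31.65 31.18] ang -0.048
[438. 157.] zmed 107.0 mean [ 481.25 -289.19] rect c [ 480.79 -289.09] size [33.45 31.18] ang -0.049
5.5
487,-290,150,-1.615 t [0.18  0.363 0.682] w [-0.001 -0.001  0.   ]
5.5 [ 447.5 -206.3  171.8] [-0.46  0.3   1.96  0.    0.88  1.16] [-0.7 -0.3  0.6] 51.8
```

```bash
python3 go.py 485,-209,125,-1.619 485,-209,93.5,-1.619
```

```text
485,-209,125,-1.619 t [0.389 0.314 0.008] w [ 0.    -0.001  0.   ]
485,-209,93.5,-1.619 t [0.652 0.314 0.009] w [ 0.    -0.001  0.   ]
5.5 [ 447.5 -206.3  171.8] [-0.46  0.3   1.96  0.    0.88  1.16] [-0.7 -0.3  0.6] 51.8
```

>>> apply_moves:
  targets:
    - {"tx": 0.1, "ty": 0.314, "tz": 0.008, "wx": 0, "wy": 0, "wz": 0, "gripper": 52}
    - {"tx": 0.35, "ty": 0.314, "tz": 0.008, "wx": 0, "wy": 0, "wz": 0, "gripper": 52}
    - {"tx": 0.42, "ty": 0.314, "tz": 0.008, "wx": 0, "wy": 0, "wz": 0, "gripper": 52}
    - {"tx": 0.42, "ty": 0.314, "tz": 0.008, "wx": 0, "wy": 0, "wz": 0, "gripper": 52}

```text
time_s: 6.0
tcp_pos: [484.2, -208.7, 120.7]
tcp_rot: [-0.512, -0.489, 0.512, -0.486]
ft_force: [-0.8, -0.4, 0.1]
grip_width: 52.1
```

```bash
python3 go.py 485,-209,93.5,-1.619
```

```text
485,-209,93.5,-1.619 t [0.227 0.007 0.003] w [ 0.    -0.001  0.001]
6.0 [ 484.2 -208.7  120.7] [-0.43  0.43  1.91  0.    0.8   1.19] [-0.8 -0.4  0.1] 52.1
```

>>> apply_moves:
  targets:
    - {"tx": 0.12, "ty": 0.005, "tz": 0.003, "wx": 0, "wy": 0, "wz": 0, "gripper": 52}
    - {"tx": 0.225, "ty": 0.005, "tz": 0.003, "wx": 0, "wy": 0, "wz": 0, "gripper": 52}
    - {"tx": 0.225, "ty": 0.005, "tz": 0.003, "wx": 0, "wy": 0, "wz": 0, "gripper": 52}
    - {"tx": 0.225, "ty": 0.005, "tz": 0.003, "wx": 0, "wy": 0, "wz": 0, "gripper": 25}
    - {"tx": 0.225, "ty": 0.005, "tz": 0.003, "wx": 0, "wy": 0, "wz": 0, "gripper": 25}
    - {"tx": 0.225, "ty": 0.005, "tz": 0.003, "wx": 0, "wy": 0, "wz": 0, "gripper": 25}
    - {"tx": 0.225, "ty": 0.005, "tz": 0.003, "wx": 0, "wy": 0, "wz": 0, "gripper": 25}
    - {"tx": 0.225, "ty": 0.005, "tz": 0.003, "wx": 0, "wy": 0, "wz": 0, "gripper": 25}
  squeeze: 15

```text
time_s: 7.0
tcp_pos: [484.9, -209.0, 93.9]
tcp_rot: [-0.512, -0.489, 0.512, -0.486]
ft_force: [-0.7, -0.7, 1.0]
grip_width: 31.6
```

```bash
python3 go.py 485,-209,200,-1.619
```

```text
485,-209,200,-1.619 t [-0.884 -0.002 -0.002] w [ 0.    -0.001  0.001]
7.0 [ 484.9 -209.    93.9] [-0.43  0.48  1.92  0.    0.75  1.19] [-0.7 -0.7  1. ] 31.6
```

Gripped at 31.6 mm, which fits the box. Lift and carry it at about 190 mm height.

>>> apply_moves:
  targets:
    - {"tx": -0.15, "ty": 0, "tz": 0, "wx": 0, "wy": 0, "wz": 0, "gripper": 25}
    - {"tx": -0.5, "ty": 0, "tz": -0.05, "wx": 0, "wy": 0, "wz": 0, "gripper": 25}
    - {"tx": -0.8, "ty": 0, "tz": -0.35, "wx": 0, "wy": 0, "wz": 0, "gripper": 25}
    - {"tx": -0.8, "ty": 0, "tz": -0.7, "wx": 0, "wy": 0, "wz": 0, "gripper": 25}
    - {"tx": -0.8, "ty": 0, "tz": -1, "wx": 0, "wy": 0, "wz": 0, "gripper": 25}

```text
time_s: 7.62
tcp_pos: [491.0, -88.2, 190.8]
tcp_rot: [0.512, 0.489, -0.512, 0.487]
ft_force: [0.4, 0.3, -0.3]
grip_width: 31.6
```

```bash
python3 go.py 525,335,150,-1.571
```

```text
525,335,150,-1.571 t [ 0.348  0.113 -3.536] w [-0.015 -0.001  0.001]
7.62 [491.  -88.2 190.8] [-0.2   0.28  1.93  0.    0.93  1.41] [ 0.4  0.3 -0.3] 31.6
```

>>> apply_moves:
  targets:
    - {"tx": 0, "ty": 0.02, "tz": -0.45, "wx": -0.005, "wy": 0, "wz": 0, "gripper": 25}
    - {"tx": 0, "ty": 0.04, "tz": -0.95, "wx": -0.01, "wy": 0, "wz": 0, "gripper": 25}
    - {"tx": 0, "ty": 0.04, "tz": -1, "wx": -0.014, "wy": 0, "wz": 0, "gripper": 25}

```text
time_s: 8.0
tcp_pos: [501.5, 34.4, 191.1]
tcp_rot: [0.5, 0.501, -0.5, 0.499]
ft_force: [0.3, -1.6, -0.8]
grip_width: 32.4
```

>>> apply_moves:
  targets:
    - {"tx": 0, "ty": 0.02, "tz": -0.45, "wx": 0, "wy": 0, "wz": 0, "gripper": 25}
    - {"tx": 0, "ty": 0.03, "tz": -0.95, "wx": 0, "wy": 0, "wz": 0, "gripper": 25}
    - {"tx": 0, "ty": 0.03, "tz": -1, "wx": 0, "wy": 0, "wz": 0, "gripper": 25}

```text
time_s: 8.38
tcp_pos: [505.1, 156.6, 191.4]
tcp_rot: [0.499, 0.502, -0.499, 0.5]
ft_force: [-0.7, -0.3, -0.2]
grip_width: 31.5
```

>>> apply_moves:
  targets:
    - {"tx": 0, "ty": 0.02, "tz": -0.45, "wx": 0, "wy": 0, "wz": 0, "gripper": 25}
    - {"tx": 0.1, "ty": 0.03, "tz": -0.9, "wx": 0, "wy": 0, "wz": 0, "gripper": 25}
    - {"tx": 0.2, "ty": 0.03, "tz": -1, "wx": 0, "wy": 0, "wz": 0, "gripper": 25}

```text
time_s: 8.75
tcp_pos: [508.6, 277.8, 167.3]
tcp_rot: [0.499, 0.502, -0.498, 0.5]
ft_force: [-0.2, -0.5, -0.4]
grip_width: 32.0
```

```bash
python3 go.py 525,335,120,-1.571;python3 boxes.py 22 wrist5
```

```text
525,335,120,-1.571 t [ 0.396  0.14  -0.475] w [ 0.002 -0.001  0.   ]
8.75 [508.6 277.8 167.3] [0.48 0.43 1.77 0.   0.94 2.04] [-0.2 -0.5 -0.4] 32.0
[290.  81.] zmed 22.0 mean [601.11 300.88] rect c [600.9  300.84] size [31.92 32.16] ang -0.128
8.8
```

View pics/wrist5.png

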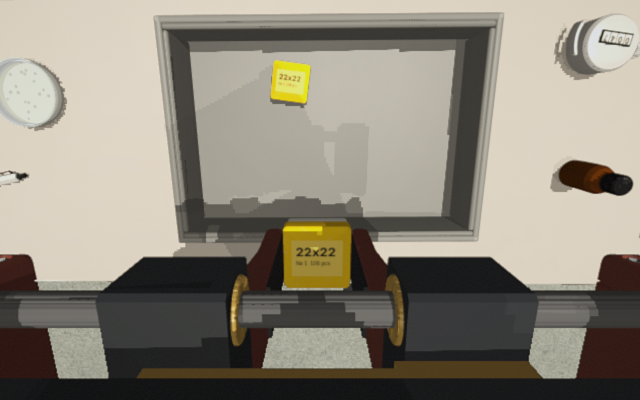

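The wrist view shows the box held level at (316,255), the tote rim corners at (155,17), (501,15), (180,241) and (478,241), and the packed box at (290,81), which is at about (601,301).

```bash
python3 - <<'E'
from h import *
from cell import capture
np.set_printoptions(precision=1,suppress=True)
d=capture("wrist");print(onplane(d,[[155,17],[501,15],[180,241],[478,241]],52))
E
python3 go.py 530,335,80,-1.571  530,335,9,-1.571
```

```text
[[641.1 395.8  52. ]
 [643.6 142.8  52. ]
 [466.7 393.8  52. ]
 [468.  138.3  52. ]]
530,335,80,-1.571 t [ 0.716  0.195 -0.491] w [ 0.002 -0.     0.001]
530,335,9,-1.571 t [ 1.308  0.198 -0.491] w [ 0.002 -0.     0.001]
8.85 [507.3 275.8 166. ] [0.48 0.43 1.78 0.   0.94 2.04] [ 0.1 -0.7 -0.7] 31.3
```

>>> apply_moves:
  targets:
    - {"tx": 0.2, "ty": 0.14, "tz": -0.3, "wx": 0, "wy": 0, "wz": 0, "gripper": 25}
    - {"tx": 0.5, "ty": 0.17, "tz": -0.49, "wx": 0, "wy": 0, "wz": 0, "gripper": 25}
    - {"tx": 0.9, "ty": 0.17, "tz": -0.49, "wx": 0, "wy": 0, "wz": 0, "gripper": 25}
    - {"tx": 0.95, "ty": 0.17, "tz": -0.49, "wx": 0, "wy": 0, "wz": 0, "gripper": 25}

```text
time_s: 9.35
tcp_pos: [524.9, 331.4, 49.1]
tcp_rot: [0.496, 0.503, -0.503, 0.499]
ft_force: [0.6, -0.2, 0.1]
grip_width: 31.7
```

```bash
python3 go.py 527,335,10,-1.571  527,335,8.5,-1.571
```

```text
527,335,10,-1.571 t [ 0.326  0.021 -0.031] w [0.001 0.001 0.003]
527,335,8.5,-1.571 t [ 0.338  0.021 -0.031] w [0.001 0.001 0.003]
9.35 [524.9 331.4  49.1] [0.54 0.65 1.72 0.   0.78 2.11] [ 0.6 -0.2  0.1] 31.7
```

>>> apply_moves:
  targets:
    - {"tx": 0.18, "ty": 0, "tz": -0.03, "wx": 0, "wy": 0, "wz": 0, "gripper": 25}
    - {"tx": 0.28, "ty": 0, "tz": -0.03, "wx": 0, "wy": 0, "wz": 0, "gripper": 25}
    - {"tx": 0.332, "ty": 0, "tz": -0.03, "wx": 0, "wy": 0, "wz": 0, "gripper": 25}
    - {"tx": 0.332, "ty": 0, "tz": -0.03, "wx": 0, "wy": 0, "wz": 0, "gripper": 25}
    - {"tx": 0.332, "ty": 0, "tz": -0.03, "wx": 0, "wy": 0, "wz": 0, "gripper": 48}
    - {"tx": 0.332, "ty": 0, "tz": -0.03, "wx": 0, "wy": 0, "wz": 0, "gripper": 48}
    - {"tx": 0.332, "ty": 0, "tz": -0.03, "wx": 0, "wy": 0, "wz": 0, "gripper": 48}
    - {"tx": 0.1, "ty": 0, "tz": -0.03, "wx": 0, "wy": 0, "wz": 0, "gripper": 48}
    - {"tx": -0.4, "ty": 0, "tz": -0.03, "wx": 0, "wy": 0, "wz": 0, "gripper": 48}
    - {"tx": -0.9, "ty": 0, "tz": 0.05, "wx": 0, "wy": 0, "wz": 0, "gripper": 52}
    - {"tx": -1.0, "ty": -0.05, "tz": 0.4, "wx": 0, "wy": 0, "wz": 0, "gripper": 52}
    - {"tx": -1.0, "ty": -0.1, "tz": 0.9, "wx": 0, "wy": 0, "wz": 0, "gripper": 52}

```text
time_s: 10.85
tcp_pos: [515.6, 224.0, 171.6]
tcp_rot: [0.497, 0.503, -0.5, 0.5]
ft_force: [0.2, -0.6, -1.3]
grip_width: 51.7
```

```bash
python3 go.py 489,-123.3,150,-1.619;python3 boxes.py 22 wrist6
```

```text
489,-123.3,150,-1.619 t [ 0.185 -0.237  2.893] w [0.017 0.    0.002]
10.85 [515.6 224.  171.6] [0.39 0.4  1.81 0.   0.94 1.95] [ 0.2 -0.6 -1.3] 51.7
[230.  89.] zmed 21.9 mean [600.91 299.08] rect c [600.67 299.1 ] size [32.78 32.19] ang -0.129
[199. 175.] zmed 21.7 mean [525.46 331.82] rect c [525.18 331.78] size [31.78 33.57] ang 0.005
10.9
```

View pics/wrist6.png

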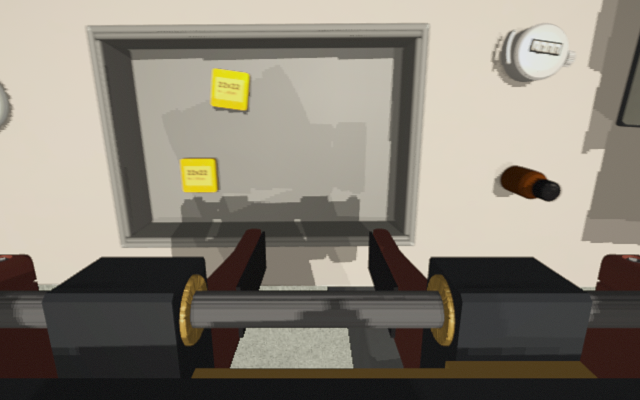

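The first box lies flat, lid up, in the tote at (199,175), which is about (525,332). The packed box at (230,89) hasn't moved. Next is the left tray box.

>>> apply_moves:
  targets:
    - {"tx": 0, "ty": -0.04, "tz": 0.45, "wx": 0.005, "wy": 0, "wz": 0, "gripper": 52}
    - {"tx": 0, "ty": -0.08, "tz": 0.95, "wx": 0.01, "wy": 0, "wz": 0, "gripper": 52}
    - {"tx": 0, "ty": -0.08, "tz": 1, "wx": 0.017, "wy": 0, "wz": 0, "gripper": 52}

```text
time_s: 11.28
tcp_pos: [502.8, 94.2, 171.1]
tcp_rot: [-0.509, -0.488, 0.518, -0.485]
ft_force: [0.6, -0.6, -0.0]
grip_width: 52.1
```

>>> apply_moves:
  targets:
    - {"tx": 0, "ty": 0, "tz": 0.45, "wx": 0, "wy": 0, "wz": 0, "gripper": 52}
    - {"tx": 0, "ty": 0, "tz": 0.95, "wx": 0, "wy": 0, "wz": 0, "gripper": 52}
    - {"tx": 0, "ty": 0, "tz": 1, "wx": 0, "wy": 0, "wz": 0, "gripper": 52}

```text
time_s: 11.65
tcp_pos: [496.4, -27.7, 172.1]
tcp_rot: [-0.51, -0.486, 0.519, -0.484]
ft_force: [1.0, -0.4, -1.0]
grip_width: 52.1
```

```bash
python3 go.py 489,-123.3,125,-1.619
```

```text
489,-123.3,125,-1.619 t [ 0.398 -0.01   0.796] w [-0.003  0.002  0.004]
11.65 [496.4 -27.7 172.1] [-0.08  0.31  1.94 -0.01  0.9   1.56] [ 1.  -0.4 -1. ] 52.1
```

>>> apply_moves:
  targets:
    - {"tx": 0, "ty": -0.01, "tz": 0.4, "wx": 0, "wy": 0.002, "wz": 0.004, "gripper": 52}
    - {"tx": 0.1, "ty": -0.01, "tz": 0.79, "wx": -0.003, "wy": 0.002, "wz": 0.004, "gripper": 52}
    - {"tx": 0.4, "ty": -0.01, "tz": 0.796, "wx": -0.003, "wy": 0.002, "wz": 0.004, "gripper": 52}
    - {"tx": 0.4, "ty": -0.01, "tz": 0.796, "wx": -0.003, "wy": 0.002, "wz": 0.004, "gripper": 52}

```text
time_s: 12.15
tcp_pos: [487.6, -122.2, 123.0]
tcp_rot: [-0.511, -0.489, 0.513, -0.486]
ft_force: [-0.0, 0.1, -0.9]
grip_width: 52.1
```

```bash
python3 boxes.py 107 wrist7; python3 go.py 489,-123.3,93.5,-1.619
```

```text
[315. 231.] zmed 106.9 mean [ 490.4  -121.94] rect c [ 490.11 -121.93] size [31.67 33.13] ang -0.05
[610. 230.] zmed 106.9 mean [ 482.91 -284.02] rect c [ 481.96 -285.8 ] size [34.97 33.16] ang -0.048
12.2
489,-123.3,93.5,-1.619 t [0.256 0.004 0.009] w [-0. -0.  0.]
12.2 [ 488.7 -122.2  124.2] [-0.27  0.4   1.96 -0.    0.78  1.35] [-0.3  0.5  1.6] 52.1
```

>>> apply_moves:
  targets:
    - {"tx": 0.12, "ty": 0.005, "tz": 0.003, "wx": 0, "wy": 0, "wz": 0, "gripper": 52}
    - {"tx": 0.255, "ty": 0.005, "tz": 0.003, "wx": 0, "wy": 0, "wz": 0, "gripper": 52}
    - {"tx": 0.255, "ty": 0.005, "tz": 0.003, "wx": 0, "wy": 0, "wz": 0, "gripper": 52}
    - {"tx": 0.255, "ty": 0.005, "tz": 0.003, "wx": 0, "wy": 0, "wz": 0, "gripper": 25}
    - {"tx": 0.255, "ty": 0.005, "tz": 0.003, "wx": 0, "wy": 0, "wz": 0, "gripper": 25}
    - {"tx": 0.255, "ty": 0.005, "tz": 0.003, "wx": 0, "wy": 0, "wz": 0, "gripper": 25}
    - {"tx": 0.255, "ty": 0.005, "tz": 0.003, "wx": 0, "wy": 0, "wz": 0, "gripper": 25}
    - {"tx": 0.255, "ty": 0.005, "tz": 0.003, "wx": 0, "wy": 0, "wz": 0, "gripper": 25}

```text
time_s: 13.2
tcp_pos: [489.4, -122.6, 93.8]
tcp_rot: [-0.512, -0.488, 0.512, -0.488]
ft_force: [1.1, -0.4, 1.3]
grip_width: 31.6
```

```bash
python3 go.py 489,-123,200,-1.619
```

```text
489,-123,200,-1.619 t [-0.885 -0.004  0.003] w [-0. -0.  0.]
13.2 [ 489.4 -122.6   93.8] [-0.27  0.45  1.98 -0.    0.72  1.35] [ 1.1 -0.4  1.3] 31.6
```

>>> apply_moves:
  targets:
    - {"tx": -0.15, "ty": 0, "tz": 0, "wx": 0, "wy": 0, "wz": 0, "gripper": 25}
    - {"tx": -0.5, "ty": 0, "tz": -0.05, "wx": 0, "wy": 0, "wz": 0, "gripper": 25}
    - {"tx": -0.8, "ty": 0, "tz": -0.35, "wx": 0, "wy": 0, "wz": 0, "gripper": 25}
    - {"tx": -0.8, "ty": 0, "tz": -0.7, "wx": 0, "wy": 0, "wz": 0, "gripper": 25}
    - {"tx": -0.8, "ty": 0, "tz": -1, "wx": 0, "wy": 0, "wz": 0, "gripper": 25}

```text
time_s: 13.82
tcp_pos: [495.4, -1.6, 190.5]
tcp_rot: [0.512, 0.488, -0.512, 0.488]
ft_force: [-0.2, 0.1, -0.3]
grip_width: 31.7
```

>>> apply_moves:
  targets:
    - {"tx": 0, "ty": 0.02, "tz": -0.45, "wx": -0.005, "wy": 0, "wz": 0, "gripper": 25}
    - {"tx": 0, "ty": 0.04, "tz": -0.95, "wx": -0.01, "wy": 0, "wz": 0, "gripper": 25}
    - {"tx": 0, "ty": 0.04, "tz": -1, "wx": -0.014, "wy": 0, "wz": 0, "gripper": 25}

```text
time_s: 14.2
tcp_pos: [506.1, 121.1, 190.5]
tcp_rot: [0.5, 0.5, -0.5, 0.5]
ft_force: [-0.6, 0.5, -0.0]
grip_width: 31.6
```

```bash
python3 go.py 526,267,120,-1.571
```

```text
526,267,120,-1.571 t [ 0.589  0.165 -1.215] w [ 0. -0. -0.]
14.2 [506.1 121.1 190.5] [0.21 0.31 1.89 0.   0.94 1.78] [-0.6  0.5 -0. ] 31.6
```

>>> apply_moves:
  targets:
    - {"tx": 0, "ty": 0.08, "tz": -0.45, "wx": 0, "wy": 0, "wz": 0, "gripper": 25}
    - {"tx": 0.1, "ty": 0.165, "tz": -0.9, "wx": 0, "wy": 0, "wz": 0, "gripper": 25}
    - {"tx": 0.5, "ty": 0.165, "tz": -1, "wx": 0, "wy": 0, "wz": 0, "gripper": 25}

```text
time_s: 14.58
tcp_pos: [529.0, 244.2, 132.4]
tcp_rot: [0.502, 0.499, -0.497, 0.502]
ft_force: [-0.0, -0.2, 0.1]
grip_width: 31.5
```

```bash
python3 go.py 526,267,60,-1.571 526,267,9.5,-1.571
```

```text
526,267,60,-1.571 t [ 0.604 -0.029 -0.188] w [ 0.001 -0.001 -0.002]
526,267,9.5,-1.571 t [ 1.025 -0.032 -0.186] w [ 0.001 -0.001 -0.002]
14.57 [529.  244.2 132.4] [0.41 0.48 1.79 0.   0.86 1.98] [-0.  -0.2  0.1] 31.5
```

>>> apply_moves:
  targets:
    - {"tx": 0.2, "ty": -0.03, "tz": -0.186, "wx": 0, "wy": 0, "wz": 0, "gripper": 25}
    - {"tx": 0.6, "ty": -0.03, "tz": -0.186, "wx": 0, "wy": 0, "wz": 0, "gripper": 25}
    - {"tx": 0.6, "ty": -0.03, "tz": -0.186, "wx": 0, "wy": 0, "wz": 0, "gripper": 25}

```text
time_s: 14.95
tcp_pos: [523.2, 264.8, 57.3]
tcp_rot: [0.5, 0.5, -0.499, 0.501]
ft_force: [0.3, 0.1, 0.1]
grip_width: 31.7
```

```bash
python3 go.py 526,267,9.3,-1.571
```

```text
526,267,9.3,-1.571 t [ 0.4    0.023 -0.019] w [ 0.001 -0.    -0.   ]
14.95 [523.2 264.8  57.3] [ 0.45  0.6   1.81 -0.    0.74  2.02] [0.3 0.1 0.1] 31.7
```

>>> apply_moves:
  targets:
    - {"tx": 0.2, "ty": 0.02, "tz": -0.02, "wx": 0, "wy": 0, "wz": 0, "gripper": 25}
    - {"tx": 0.34, "ty": 0.02, "tz": -0.02, "wx": 0, "wy": 0, "wz": 0, "gripper": 25}
    - {"tx": 0.4, "ty": 0.02, "tz": -0.02, "wx": 0, "wy": 0, "wz": 0, "gripper": 25}
    - {"tx": 0.4, "ty": 0.02, "tz": -0.02, "wx": 0, "wy": 0, "wz": 0, "gripper": 25}
    - {"tx": 0.4, "ty": 0.02, "tz": -0.02, "wx": 0, "wy": 0, "wz": 0, "gripper": 48}
    - {"tx": 0.4, "ty": 0.02, "tz": -0.02, "wx": 0, "wy": 0, "wz": 0, "gripper": 48}
    - {"tx": 0.4, "ty": 0.02, "tz": -0.02, "wx": 0, "wy": 0, "wz": 0, "gripper": 48}
    - {"tx": 0.1, "ty": 0.02, "tz": -0.02, "wx": 0, "wy": 0, "wz": 0, "gripper": 48}
    - {"tx": -0.4, "ty": 0, "tz": -0.02, "wx": 0, "wy": 0, "wz": 0, "gripper": 48}
    - {"tx": -0.8, "ty": -0.05, "tz": 0.1, "wx": 0, "wy": 0, "wz": 0, "gripper": 52}
    - {"tx": -0.95, "ty": -0.1, "tz": 0.5, "wx": 0, "wy": 0, "wz": 0, "gripper": 52}
    - {"tx": -0.95, "ty": -0.15, "tz": 1, "wx": 0, "wy": 0, "wz": 0, "gripper": 52}

```text
time_s: 16.45
tcp_pos: [506.4, 144.6, 173.5]
tcp_rot: [0.501, 0.5, -0.497, 0.502]
ft_force: [0.7, 0.3, 0.4]
grip_width: 51.7
```

```bash
python3 boxes.py 22 wrist8; python3 go.py 481,-289,150,-1.619
```

```text
[140.  80.] zmed 21.7 mean [600.84 297.94] rect c [600.62 297.76] size [34.07 32.25] ang -0.125
[187. 166.] zmed 21.7 mean [526.15 264.  ] rect c [525.93 263.99] size [31.54 33.8 ] ang 0.004
[115. 167.] zmed 21.6 mean [525.34 330.74] rect c [524.75 330.72] size [31.58 35.32] ang 0.004
16.5
481,-289,150,-1.619 t [ 0.192 -0.195  3.56 ] w [ 0.016  0.001 -0.   ]
16.5 [503.7 138.3 172.1] [ 0.25  0.34  1.9  -0.    0.9   1.82] [-1.3 -4.3  0. ] 51.9
```

View pics/wrist8.png

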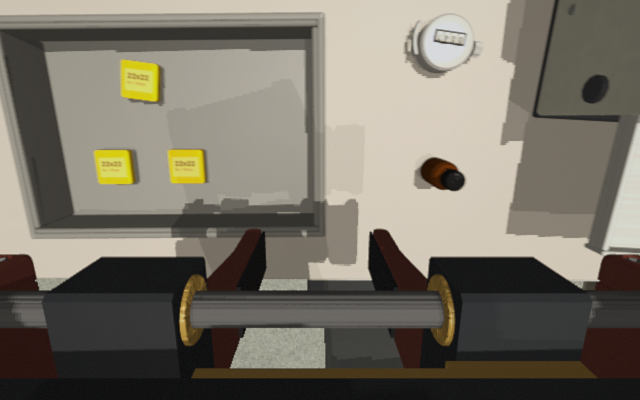

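Two boxes lie flat at (115,167) and (187,166), the packed box is unmoved at (140,80), and the bottle and counter are still standing. Now the third.

>>> apply_moves:
  targets:
    - {"tx": -0.1, "ty": -0.03, "tz": 0.45, "wx": 0.005, "wy": 0, "wz": 0, "gripper": 52}
    - {"tx": -0.15, "ty": -0.05, "tz": 0.95, "wx": 0.01, "wy": 0, "wz": 0, "gripper": 52}
    - {"tx": -0.15, "ty": -0.06, "tz": 1, "wx": 0.016, "wy": 0, "wz": 0, "gripper": 52}

```text
time_s: 16.88
tcp_pos: [496.6, 15.5, 191.0]
tcp_rot: [-0.513, -0.485, 0.513, -0.487]
ft_force: [0.3, -1.0, 0.9]
grip_width: 52.1
```

>>> apply_moves:
  targets:
    - {"tx": 0, "ty": 0, "tz": 0.45, "wx": 0, "wy": 0, "wz": 0, "gripper": 52}
    - {"tx": 0, "ty": 0, "tz": 0.95, "wx": 0, "wy": 0, "wz": 0, "gripper": 52}
    - {"tx": 0, "ty": 0, "tz": 1, "wx": 0, "wy": 0, "wz": 0, "gripper": 52}

```text
time_s: 17.25
tcp_pos: [490.1, -106.5, 191.3]
tcp_rot: [-0.514, -0.484, 0.514, -0.487]
ft_force: [-0.3, 0.2, -0.1]
grip_width: 51.8
```

>>> apply_moves:
  targets:
    - {"tx": 0, "ty": 0, "tz": 0.45, "wx": 0, "wy": 0, "wz": 0, "gripper": 52}
    - {"tx": 0, "ty": 0, "tz": 0.95, "wx": 0, "wy": 0, "wz": 0, "gripper": 52}
    - {"tx": 0, "ty": 0, "tz": 1, "wx": 0, "wy": 0, "wz": 0, "gripper": 52}

```text
time_s: 17.62
tcp_pos: [483.6, -227.9, 191.5]
tcp_rot: [-0.515, -0.483, 0.515, -0.486]
ft_force: [0.7, 0.4, 0.3]
grip_width: 51.6
```

```bash
python3 go.py 481,-288.5,123,-1.619
```

```text
481,-288.5,123,-1.619 t [0.573 0.008 0.504] w [-0.004  0.001 -0.001]
17.62 [ 483.6 -227.9  191.5] [-0.46  0.33  1.86 -0.    0.95  1.17] [0.7 0.4 0.3] 51.6
```

>>> apply_moves:
  targets:
    - {"tx": 0.1, "ty": 0.008, "tz": 0.4, "wx": -0.004, "wy": 0, "wz": 0, "gripper": 52}
    - {"tx": 0.4, "ty": 0.008, "tz": 0.504, "wx": -0.004, "wy": 0, "wz": 0, "gripper": 52}
    - {"tx": 0.56, "ty": 0.008, "tz": 0.504, "wx": -0.004, "wy": 0, "wz": 0, "gripper": 52}
    - {"tx": 0.56, "ty": 0.008, "tz": 0.504, "wx": -0.004, "wy": 0, "wz": 0, "gripper": 52}

```text
time_s: 18.12
tcp_pos: [480.5, -286.1, 122.9]
tcp_rot: [-0.511, -0.488, 0.512, -0.488]
ft_force: [-0.2, 0.5, 0.2]
grip_width: 52.0
```

```bash
python3 boxes.py 107 wrist9; python3 go.py 481,-288.5,93.5,-1.619
```

```text
[323. 233.] zmed 106.9 mean [ 482.21 -290.25] rect c [ 481.92 -290.24] size [31.68 32.59] ang -0.048
18.175
481,-288.5,93.5,-1.619 t [ 0.255 -0.001  0.015] w [ 0.001  0.001 -0.   ]
18.18 [ 481.2 -286.7  124.1] [-0.56  0.46  1.84 -0.    0.83  1.06] [-0.3  0.   1.1] 52.2
```

>>> apply_moves:
  targets:
    - {"tx": 0.12, "ty": 0, "tz": 0.02, "wx": 0, "wy": 0, "wz": 0, "gripper": 52}
    - {"tx": 0.255, "ty": 0, "tz": 0.02, "wx": 0, "wy": 0, "wz": 0, "gripper": 52}
    - {"tx": 0.255, "ty": 0, "tz": 0.02, "wx": 0, "wy": 0, "wz": 0, "gripper": 52}
    - {"tx": 0.255, "ty": 0, "tz": 0.02, "wx": 0, "wy": 0, "wz": 0, "gripper": 25}
    - {"tx": 0.255, "ty": 0, "tz": 0.02, "wx": 0, "wy": 0, "wz": 0, "gripper": 25}
    - {"tx": 0.255, "ty": 0, "tz": 0.02, "wx": 0, "wy": 0, "wz": 0, "gripper": 25}
    - {"tx": 0.255, "ty": 0, "tz": 0.02, "wx": 0, "wy": 0, "wz": 0, "gripper": 25}
    - {"tx": 0.255, "ty": 0, "tz": 0.02, "wx": 0, "wy": 0, "wz": 0, "gripper": 25}

```text
time_s: 19.18
tcp_pos: [481.3, -289.3, 93.8]
tcp_rot: [-0.511, -0.487, 0.512, -0.489]
ft_force: [0.6, 0.3, 1.1]
grip_width: 31.5
```

```bash
python3 go.py 481,-288.5,200,-1.619
```

```text
481,-288.5,200,-1.619 t [-0.885 -0.002 -0.005] w [ 0.001  0.001 -0.   ]
19.18 [ 481.3 -289.3   93.8] [-0.56  0.51  1.85 -0.    0.78  1.06] [0.6 0.3 1.1] 31.5
```

>>> apply_moves:
  targets:
    - {"tx": -0.15, "ty": 0, "tz": 0, "wx": 0, "wy": 0, "wz": 0, "gripper": 25}
    - {"tx": -0.5, "ty": 0, "tz": -0.05, "wx": 0, "wy": 0, "wz": 0, "gripper": 25}
    - {"tx": -0.8, "ty": 0, "tz": -0.35, "wx": 0, "wy": 0, "wz": 0, "gripper": 25}
    - {"tx": -0.8, "ty": 0, "tz": -0.7, "wx": 0, "wy": 0, "wz": 0, "gripper": 25}
    - {"tx": -0.8, "ty": 0, "tz": -1, "wx": 0, "wy": 0, "wz": 0, "gripper": 25}

```text
time_s: 19.8
tcp_pos: [486.6, -168.0, 191.1]
tcp_rot: [0.512, 0.487, -0.511, 0.49]
ft_force: [0.1, -0.1, -0.5]
grip_width: 31.6
```

>>> apply_moves:
  targets:
    - {"tx": 0, "ty": 0.02, "tz": -0.45, "wx": -0.005, "wy": 0, "wz": 0, "gripper": 25}
    - {"tx": 0, "ty": 0.04, "tz": -0.95, "wx": -0.01, "wy": 0, "wz": 0, "gripper": 25}
    - {"tx": 0, "ty": 0.04, "tz": -1, "wx": -0.014, "wy": 0, "wz": 0, "gripper": 25}

```text
time_s: 20.18
tcp_pos: [496.7, -45.4, 191.8]
tcp_rot: [0.499, 0.499, -0.499, 0.502]
ft_force: [0.1, -0.6, 0.1]
grip_width: 31.4
```

>>> apply_moves:
  targets:
    - {"tx": 0, "ty": 0.05, "tz": -0.45, "wx": 0, "wy": 0, "wz": 0, "gripper": 25}
    - {"tx": 0, "ty": 0.1, "tz": -0.95, "wx": 0, "wy": 0, "wz": 0, "gripper": 25}
    - {"tx": 0, "ty": 0.1, "tz": -1, "wx": 0, "wy": 0, "wz": 0, "gripper": 25}

```text
time_s: 20.55
tcp_pos: [508.7, 76.8, 192.3]
tcp_rot: [0.499, 0.5, -0.498, 0.503]
ft_force: [-0.8, 0.3, -0.7]
grip_width: 31.7
```

```bash
python3 go.py 526,200,120,-1.571
```

```text
526,200,120,-1.571 t [ 0.601  0.149 -1.027] w [ 0.002  0.001 -0.001]
20.55 [508.7  76.8 192.3] [ 0.13  0.3   1.9  -0.    0.94  1.69] [-0.8  0.3 -0.7] 31.7
```

>>> apply_moves:
  targets:
    - {"tx": 0, "ty": 0.07, "tz": -0.45, "wx": 0, "wy": 0, "wz": 0, "gripper": 25}
    - {"tx": 0.05, "ty": 0.14, "tz": -0.9, "wx": 0, "wy": 0, "wz": 0, "gripper": 25}
    - {"tx": 0.3, "ty": 0.14, "tz": -1, "wx": 0, "wy": 0, "wz": 0, "gripper": 25}
    - {"tx": 0.6, "ty": 0.14, "tz": -1, "wx": 0, "wy": 0, "wz": 0, "gripper": 25}

```text
time_s: 21.05
tcp_pos: [526.0, 196.7, 120.3]
tcp_rot: [0.499, 0.5, -0.497, 0.504]
ft_force: [0.7, 0.2, -0.5]
grip_width: 31.5
```

```bash
python3 go.py 526,202,60,-1.571 526,202,9.3,-1.571
```

```text
526,202,60,-1.571 t [ 0.503 -0.002 -0.045] w [ 0.002  0.001 -0.002]
526,202,9.3,-1.571 t [ 0.925 -0.004 -0.046] w [ 0.002  0.001 -0.002]
21.05 [526.  196.7 120.3] [ 0.34  0.47  1.84 -0.    0.83  1.91] [ 0.7  0.2 -0.5] 31.5
```

>>> apply_moves:
  targets:
    - {"tx": 0.3, "ty": 0, "tz": -0.045, "wx": 0.002, "wy": 0.001, "wz": -0.002, "gripper": 25}
    - {"tx": 0.6, "ty": 0, "tz": -0.045, "wx": 0.002, "wy": 0.001, "wz": -0.002, "gripper": 25}
    - {"tx": 0.8, "ty": 0, "tz": -0.045, "wx": 0.002, "wy": 0.001, "wz": -0.002, "gripper": 25}
    - {"tx": 0.88, "ty": 0, "tz": -0.045, "wx": 0.002, "wy": 0.001, "wz": -0.002, "gripper": 25}
    - {"tx": 0.92, "ty": 0, "tz": -0.045, "wx": 0.002, "wy": 0.001, "wz": -0.002, "gripper": 25}
    - {"tx": 0.92, "ty": 0, "tz": -0.045, "wx": 0.002, "wy": 0.001, "wz": -0.002, "gripper": 25}

```text
time_s: 21.8
tcp_pos: [527.0, 201.6, 10.5]
tcp_rot: [0.5, 0.501, -0.5, 0.5]
ft_force: [-0.9, -0.5, -0.2]
grip_width: 32.1
```

```bash
python3 go.py 526,202,9.3,-1.571
```

```text
526,202,9.3,-1.571 t [ 0.01  -0.009 -0.003] w [ 0. -0.  0.]
21.8 [527.  201.6  10.5] [0.34 0.66 1.86 0.   0.62 1.91] [-0.9 -0.5 -0.2] 32.1
```

>>> apply_moves:
  targets:
    - {"tx": 0.012, "ty": 0, "tz": 0, "wx": 0, "wy": 0, "wz": 0, "gripper": 25}
    - {"tx": 0.012, "ty": 0, "tz": 0, "wx": 0, "wy": 0, "wz": 0, "gripper": 48}
    - {"tx": 0.012, "ty": 0, "tz": 0, "wx": 0, "wy": 0, "wz": 0, "gripper": 48}
    - {"tx": 0.012, "ty": 0, "tz": 0, "wx": 0, "wy": 0, "wz": 0, "gripper": 48}
    - {"tx": -0.2, "ty": 0, "tz": 0, "wx": 0, "wy": 0, "wz": 0, "gripper": 48}
    - {"tx": -0.6, "ty": 0, "tz": 0, "wx": 0, "wy": 0, "wz": 0, "gripper": 48}
    - {"tx": -1.0, "ty": 0, "tz": 0, "wx": 0, "wy": 0, "wz": 0, "gripper": 48}

```text
time_s: 22.68
tcp_pos: [526.7, 201.3, 131.5]
tcp_rot: [0.5, 0.501, -0.5, 0.499]
ft_force: [0.7, 0.6, -0.5]
grip_width: 48.0
```

>>> apply_moves:
  targets:
    - {"tx": -0.4, "ty": -0.2, "tz": 0, "wx": 0, "wy": 0, "wz": 0, "gripper": 48}
    - {"tx": -0.6, "ty": -0.4, "tz": 0, "wx": 0, "wy": 0, "wz": 0, "gripper": 48}
    - {"tx": -0.6, "ty": -0.4, "tz": 0, "wx": 0, "wy": 0, "wz": 0, "gripper": 48}
    - {"tx": -0.6, "ty": -0.4, "tz": 0, "wx": 0, "wy": 0, "wz": 0, "gripper": 48}

```text
time_s: 23.18
tcp_pos: [479.0, 201.2, 203.1]
tcp_rot: [0.5, 0.501, -0.5, 0.5]
ft_force: [-0.4, -0.7, -0.1]
grip_width: 48.2
```

```bash
python3 boxes.py 22 wrist10; python3 - <<'E'
from h import *
from cell import capture
np.set_printoptions(precision=1,suppress=True)
for n in ("side","scene"):
    d=capture(n);cv2.imwrite(f"pics/{n}3.png",d["image"][:,:,::-1])
    C=cloud(d);z=C[...,2]
    m=(z>8)&(z<80)&(C[...,0]>480)&(C[...,0]<680)&(C[...,1]<110)&(C[...,1]>-45)
    for b,st,c in blobs(m,100): print(n,"by",C[b].min(0),C[b].max(0),np.median(C[b],0))
    q=C[(C[...,0]>475)&(C[...,0]<530)&(C[...,1]<-90)&(C[...,1]>-320)];print(n,"tray z",np.median(q[:,2]),len(q))
E
```

```text
[210.  52.] zmed 21.9 mean [601.01 299.82] rect c [600.82 299.79] size [33.41 32.43] ang -0.126
[251. 134.] zmed 21.9 mean [525.64 265.74] rect c [525.84 265.68] size [32.46 32.09] ang -0.005
[316. 132.] zmed 21.9 mean [527.49 201.19] rect c [527.34 201.28] size [30.97 31.82] ang 0.0
[183. 134.] zmed 21.7 mean [525.29 332.53] rect c [524.88 332.56] size [32.04 34.07] ang 0.0
23.225
side by [610.4   2.5   8.3] [654.   65.5  27.7] [625.7  41.8  20.6]
side by [506.3  21.    8. ] [528.9  46.1  59.3] [514.7  37.2  33.3]
side tray z -0.5784258400400404 1367
scene by [607.4   2.7   8.1] [653.9  62.2  28.2] [624.7  31.6  21.9]
scene by [504.5  16.5   8.3] [529.5  41.3  60.2] [512.7  26.6  34.2]
scene tray z 1.1534484403849774 3290
```

View pics/wrist10.png

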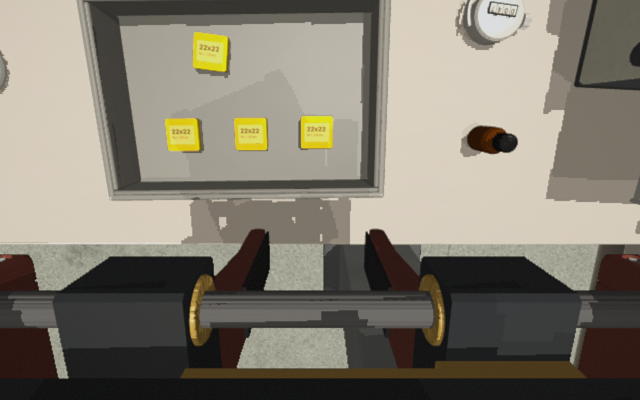

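View pics/side3.png

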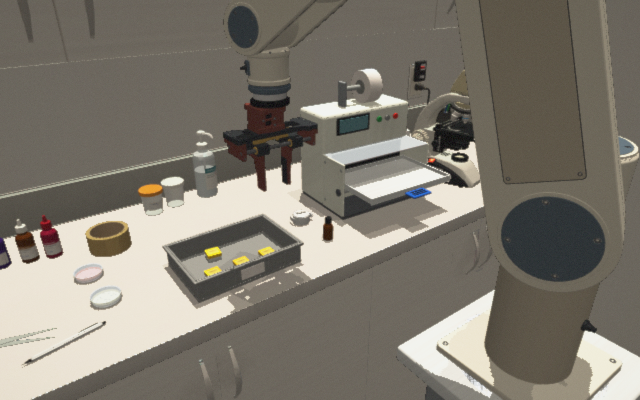

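The wrist view shows all four boxes lid up on the tote floor at (183,134), (251,134), (316,132) and (210,52). The side view shows the empty tray. My tray height number (median about 0 mm) disagrees with that picture, so I'll check it before handing in.

```bash
python3 - <<'E'
from h import *
from cell import capture
np.set_printoptions(precision=1,suppress=True)
old={n:pickle.load(open(n+"0.pkl","rb")) for n in("side","scene")}
for n in ("side","scene"):
  for k,d in (("start",old[n]),("now",capture(n))):
    C=cloud(d);m=(C[...,0]>475)&(C[...,0]<530)&(C[...,1]<-90)&(C[...,1]>-320)
    z=C[...,2][m];print(n,k,"hist",np.histogram(z,[-900,-50,20,60,80,85,95,110,400])[0])
    mm=m&(C[...,2]<20)&(C[...,2]>-50)
    if mm.sum():print(" low px med",np.median(np.argwhere(mm)[:,::-1],0),np.percentile(C[mm],[5,95],axis=0))
    H=hsv(d);b=(abs(H[...,0].astype(int)-113)<12)&(H[...,1]>150)&(H[...,2]>60)&(C[...,0]>400)&(C[...,0]<480)
    print(" tab z",np.median(C[b],0),b.sum())
E
```

```text
side start hist [  0 792   0   0   0 581   1   0]
 low px med [399. 215.] [[ 477.9 -306.2   -3.8]
 [ 527.7 -100.7    0.2]]
 tab z [ 444.6 -196.3   88.2] 132
side now hist [  0 787   0   0   0 586   0   0]
 low px med [398. 216.] [[ 477.6 -306.2   -3.9]
 [ 527.4 -100.6    0.2]]
 tab z [ 444.7 -198.1   88.3] 128
scene start hist [   0 1710    0    0    4 1580    0    0]
 low px med [408. 273.] [[ 477.5 -310.1   -4. ]
 [ 526.  -102.1    1. ]]
 tab z [ 444.6 -208.9   88.7] 236
scene now hist [   0 1713    0    0    7 1590    0    0]
 low px med [408. 273.] [[ 477.5 -309.5   -3.9]
 [ 526.3 -102.7    0.9]]
 tab z [ 444.8 -208.1   88.8] 244
```

The low readings were the worktop seen under the tray, and they are the same as at the start. The tray floor and tab read about 89 mm, as at the start, so the tray is level.

```bash
python3 -c "
from cell import finish_job
print(finish_job())"
```

```text
the job is handed in; nothing more can be done
None
```

The job is done and handed in at about 23 s of the 72 s allowed. I tipped the tray to roughly 0.29 rad with closed fingers on the tab, and all three boxes slid to the fence. I let it rise level, then placed the boxes one at a time in the tote, lid up, at about (525,332), (526,266) and (527,201) mm.

- **Boxes:** All four lids read 21.7 to 21.9 mm high, which means flat on the tote floor.
- **Packed box:** It measured about (601,300) mm before and after, so it had not moved beyond 1 to 2 mm of measuring noise.
- **Counter and bottle:** Both were within about 1 mm of where they started.
- **Tray:** The tab read 88 to 89 mm high, the same as at the start, so the tray is level.
- **Gripper:** It stood open and clear of everything, about 200 mm up.

One check disagreed at first: a tray height came out near 0 mm. It had picked up the worktop visible under the tray, which gives the same readings in the starting pictures.

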